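Seat a sample tube in the reader's sprung V nest and hold it down

TASK

Lift the orange dust cover off the tube reader's V nest and set it flat inside the green tray. Then take the amber sample tube from the white foam saddle, lay it lengthwise centred in the V nest, and press it down gently with the fingers so that it bears firmly on the metal strips on both sides of the V and the sprung nest sinks about half of its 12 mm travel, never down to its stop. Finish while still holding the tube pressed down like this, and leave the spray bottle, jar and swab box where they are.

Things in the scene. Friction and masses are not known exactly. Their poses are not given: they have to be found in the camera images.
- cover_grip (a point): Mid-tab grip point of the loose orange dust cover (80 g): plate 104 x 60 x 6 mm, a 10 mm lip below each short end, upright tab 40 long (x), 14 thick (y), 36 mm tall. The point is 22 mm above the plate's top, 14 below the tab's top, 38 above the lips' lower edges, on which it stands. It starts bridging the V nest, x along it, lips over the nest's ends: lift straight up 20 mm to clear.
- tray: Fixed low open green tray, 190 (x) x 140 (y) x 18 mm, walls and floor 5 mm thick; origin at the centre of its underside, so the inner floor is 5 mm higher.
- saddle: Fixed white foam saddle, base 140 (x) x 90 (y) x 12 mm, with two notched supports at x = +-36 mm, each 16 mm long, carrying the tube along x with its axis 48 mm above the origin (centre of the underside). Between the supports 56 mm are free for fingers above the 12 mm base.
- tube_center (a point): Centre of the barrel of the loose capped sample tube, on its axis. Amber barrel, diameter 28 mm, 104 mm long (52 mm either way of this point), with a white label band; a white cap of diameter 32 mm, 16 mm long, on its +x end. x along the tube's axis; about 50 g. It starts lying level in the saddle.
- reader: Fixed grey base of the tube reader, 170 (x) x 110 (y) x 20 mm, origin at the centre of its underside; x runs along the V nest.
- nest_seat (a point): Point on the sprung V nest (sinks with it) where the barrel centre lies when seated, 70 mm above the reader's underside with the nest up. x along the groove, z up. Two 90 degree V supports at x = +-36 mm, each 14 mm long, 56 wide (y), tops level with this point; between them 58 mm are free for fingers down to 34 mm below it. A tube let go in the V centres itself across it.
- nest (a joint): How far the sprung nest has sunk, in m: 0 up, 0.012 on its stop. Spring stiffness 900 N/m, starts to move at about 2.5 N of push on the tube; half-way (0.006) takes about 8 N. Bright metal strips line the left and right flanks of both V supports: four in all, and the tube must bear on every one.
- spray: Bystander: clear bottle with blue cap, 52 mm diameter, 130 mm tall; origin under its centre.
- jar: Bystander: amber jar with red lid, 44 mm diameter, 55 mm tall; origin under its centre.
- swabbox: Bystander: cardboard box 50 x 80 x 40 mm; origin under its centre.
There are look-alikes about, which are no part of the job. What is shaped like the part that bears tube_center but blue or purple is not meant.

How it is judged:
On the way, in this order (a step that is already met when the one before it is completed fails the run):
1. the dust cover stands flat in the tray, let go (z of cover_grip in the frame of tray between 0.036 and 0.048 m and x of cover_grip in the frame of tray between -0.09 and 0.09 m and y of cover_grip in the frame of tray between -0.065 and 0.065 m and angle between cover_grip's own z axis and vertical below 0.12 rad and contact force between each of the arm, the fingers and cover below 0.05 N), for 0.2 s.
2. the tube lies seated in the V nest (x of tube_center in the frame of nest_seat between -0.008 and 0.008 m and y of tube_center in the frame of nest_seat between -0.003 and 0.003 m and z of tube_center in the frame of nest_seat between -0.003 and 0.003 m and angle between the x axis of tube_center and the x axis of nest_seat, either way round below 0.06 rad), for 0.2 s.
At the end, for the whole second after the job is handed in: Cover flat on the tray floor, untouched. Tube in the V nest within 8 mm lengthwise, 3 mm across and in height, 0.06 rad; fingers press it with over 2 N, over 0.6 N on each of the four V strips; nest sunk 3 to 10 mm, while the arm holds on (all of step 1 and all of step 2 and value of joint nest between 0.003 and 0.01 m and contact force between tube and nest_c0 above 0.6 N and contact force between tube and nest_c1 above 0.6 N and contact force between tube and nest_c2 above 0.6 N and contact force between tube and nest_c3 above 0.6 N and contact force between the fingers and tube above 2 N and contact force between tube and saddle below 0.05 N and linear speed of tube below 0.02 m/s); the arm keeps its last pose, push and grip.
It fails at once if the nest is driven down onto its stop (value of joint nest above 0.0117 m).
It fails at once if the spray is disturbed (distance of spray from where it was at the start of the episode above 0.02 m).
It fails at once if the jar is disturbed (distance of jar from where it was at the start of the episode above 0.02 m).
It fails at once if the swabbox is disturbed (distance of swabbox from where it was at the start of the episode above 0.02 m).
It also fails if it takes over 70 s, if anything falls off the work surface, if the arm or the gripper's body presses on something with over 40 N, if the wrist force passes 120 N, or if a joint passes its speed limit or range.

ROBOT

A 6-joint arm with a two-finger parallel gripper is mounted at the origin on the work surface. World frame = base frame: x ahead of the robot, y to its left, z up, the work surface at z = 0. Lengths are in m, angles in rad, forces in N, time in s.
With the tool pointing down it reaches from about 0.325 to 0.9 m from the base axis. Payload 6.1 kg.
Tool frame: the origin (TCP) lies at the very end of the fingers, on their centre line; the grasp point (between the pads) lies 19 mm behind it; z points along the fingers, y is the direction in which the jaws open and shut (so a half turn about z gives the same grasp; the last joint's range is limited). The gripper opens to 87 mm and grips with 3 to 60 N. Pads are 19 mm wide; open, the fingers measure 117 mm over their backs; the gripper's body (75 mm by 190 mm) begins 51 mm behind the grasp point.
Start: joints at [-1.439, 0.22, 1.526, -0, 1.395, -0.126], TCP at [0.159, -0.604, 0.223] pointing down, gripper open.
Joint ranges: [-2.98, 2.98], [-0.91, 2.08], [0.09, 2.57], [-1.24, 4.39], [0.2, 2.65], [-2.68, 2.68]. Speed limits (rad/s): [2.57, 2.57, 3.01, 3.14, 3.14, 3.14].

INTERFACE

Orientations are given as a unit quaternion [w, x, y, z].
In Python, from workcell import monitor, get_image, calibration, bot gives the robot as it stands.
- The arm moves only by the tool move_arm, never from a script. Its argument "rows" is a list that holds one entry, the list of rows, each a list of 6 numbers: the shift along the tool's x, y, z in m, then the turn, a rotation vector about the tool's x, y, z in rad. A call has 1 to 12 rows; each row is the pose to reach, as a shift and turn from the pose commanded when the call began, along the tool's axes at that moment; what a row does not reach only later rows make up. A row lasts 1/10 s, in which the tool goes at most 50 mm and 8.59 degrees, less where a joint would pass 70% of its speed; a pose out of reach is approached as far as the arm can. A call with a gripper value outside its range is refused whole. "hand" is the finger opening in m, from 0 to 0.087, set as the call begins (left out, the last holds). The fingers move at their own pace and stop on an object; "force" is the grip in N (left out, the last holds). Time passes only in rows, so rows that repeat a pose let the fingers close. It gives the time, the measured TCP pose, the force and the opening at its end, in the units of the state.
- monitor.get_obs(): the state, without advancing time (a new reading comes with each control period).
- get_image(name): name is "scene" or "top" or "wrist"; returns (picture, depth): 384x512x3 uint8, red, green, blue; 384x512 float32, m along the optical axis (not along the pixel's ray), 0 where there is no reading.
- calibration(name): a dict with "intrinsics" (3x3 intrinsics, pixels), "rvec" (rotation vector, rad) and "tvec" (3), from world to camera coordinates, as OpenCV has them; the wrist camera has in their place "tool_from_camera" (4x4, takes a point from camera to tool coordinates, whose origin is the TCP and whose axes are the flange's). Camera axes: x right, y down, z forward; pixel columns grow to the right and rows downward; lengths in m; the calibration is good to about 2 mm. A picture is of the moment at which its call begins: read the wrist's pose just before it. calibration takes no time and is no camera call.
- bot.sign_off(): hands the job in, once; it reports no verdict.
The state is a dict: "t": time; "qpos": joint angles; "dq": joint speeds; "effort": joint torques, N m; "position": TCP position; "orientation": TCP orientation; "ft_force": force on the tool from outside, world axes, zero at the start; "ft_torque": the same for the moment, N m; "width": finger opening in m.
Only numpy, scipy, OpenCV 4.12 (cv2) and the standard library are available. Lean on these libraries where they do the work, as an engineer would, in place of code of your own. Each camera call takes 0.05 s, during which the arm holds its last target.

## Working session

There is one attempt and no reset: what is moved stays moved. The work goes in short steps, Python scripts to look and compute and a tool call to move; the robot and the scene stay as the last step left them, time stands still between calls to the robot, and variables do not carry over. Pictures are saved under pics/ and viewed, and the job is handed in when it is done.

Besides the shell and the picture viewer there is one more tool, called after ">>>" as name([rows], argument=value, ...), one row to a line, values as JSON. move_arm: Moves the arm, as the interface text tells. Its arguments: {"type":"object","properties":{"rows":{"type":"array","items":{"type":"array","items":{"type":"array","items":{"type":"number"}}}},"hand":{"type":"number"},"force":{"type":"number"}},"required":["rows"]}

```bash
mkdir -p pics; ls; python3 - <<'E'
from workcell import monitor,get_image,calibration
import cv2,numpy as np
o=monitor.get_obs();print({k:np.round(v,4) for k,v in o.items()})
for n in ["scene","top","wrist"]:
    p,d=get_image(n);cv2.imwrite(f"pics/{n}0.png",p[...,::-1]);np.savez(f"pics/{n}0.npz",p=p,d=d);print(n,calibration(n))
E
```

```text
pics
{'t': np.float64(0.0), 'qpos': array([-1.4391,  0.2212,  1.5276, -0.    ,  1.3947, -0.1261]), 'dq': array([-0.0018,  0.0023, -0.0015, -0.0007,  0.0014,  0.0005]), 'effort': array([-1.00000e-03, -4.94615e+01, -3.87376e+01,  6.97000e-02,
        5.73000e-02, -2.00000e-04]), 'position': array([ 0.1592, -0.6037,  0.2214]), 'orientation': array([-0.001 ,  0.9917,  0.1285, -0.    ]), 'ft_force': array([-0.4933,  0.4383,  0.1757]), 'ft_torque': array([-0.0041,  0.0434, -0.0446]), 'width': np.float64(0.0869)}
scene {'intrinsics': array([[379.10783509,   0.        , 252.47840425],
       [  0.        , 379.10783509, 187.19020713],
       [  0.        ,   0.        ,   1.        ]]), 'rvec': array([ 1.30341778,  2.33472425, -0.81684081]), 'tvec': array([ 0.36868667, -0.27993675,  1.33005014])}
top {'intrinsics': array([[481.97692572,   0.        , 247.85024726],
       [  0.        , 481.97692572, 197.00194611],
       [  0.        ,   0.        ,   1.        ]]), 'rvec': array([ 2.19462151, -2.14573215,  0.11124503]), 'tvec': array([-0.11442856,  0.59659284,  1.40316461])}
wrist {'intrinsics': array([[267.92059126,   0.        , 254.74348321],
       [  0.        , 267.92059126, 190.92300543],
       [  0.        ,   0.        ,   1.        ]]), 'tool_from_camera': array([[-6.25702993e-05, -9.68109325e-01, -2.50528103e-01,
         6.86544291e-02],
       [ 9.99999943e-01, -1.43996595e-04,  3.06688749e-04,
        -1.23090345e-03],
       [-3.32983432e-04, -2.50528070e-01,  9.68109279e-01,
        -1.60965195e-01],
       [ 0.00000000e+00,  0.00000000e+00,  0.00000000e+00,
         1.00000000e+00]])}
```

View pics/top0.png

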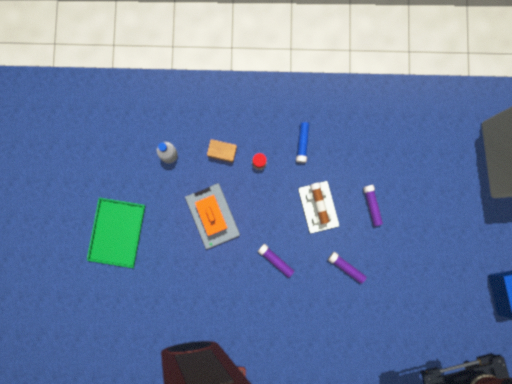

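View pics/scene0.png

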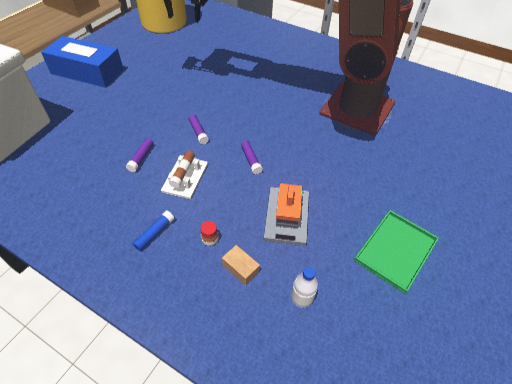

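View pics/wrist0.png

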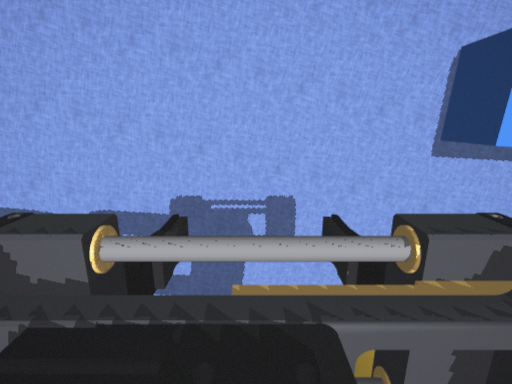

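The top view shows the orange cover at (211,216) on the grey reader, the green tray at (116,233), and the saddle at (319,206). Things that could be taken for the tube: amber in the saddle (321,205), blue (303,143), and purple (373,206), (275,261) and (347,267). By the description I choose the amber one. Next come close crops and a measurement.

```bash
cat > h.py <<'E'
import numpy as np,cv2
from scipy.spatial.transform import Rotation as R
from workcell import monitor,get_image,calibration
def cam(n,obs=None):
    c=calibration(n);K=c["intrinsics"]
    if n=="wrist":
        T=np.eye(4);q=obs["orientation"];T[:3,:3]=R.from_quat([q[1],q[2],q[3],q[0]]).as_matrix();T[:3,3]=obs["position"]
        return K,T@c["tool_from_camera"]
    E=np.eye(4);E[:3,:3]=cv2.Rodrigues(c["rvec"])[0];E[:3,3]=c["tvec"]
    return K,np.linalg.inv(E)
def cloud(d,K,T):
    v,u=np.mgrid[:d.shape[0],:d.shape[1]]
    P=np.stack([(u-K[0,2])/K[0,0]*d,(v-K[1,2])/K[1,1]*d,d],-1)
    return P@T[:3,:3].T+T[:3,3]
def ray(uv,z,K,T):
    uv=np.atleast_2d(uv);D=np.c_[(uv[:,0]-K[0,2])/K[0,0],(uv[:,1]-K[1,2])/K[1,1],np.ones(len(uv))]@T[:3,:3].T
    return T[:3,3]+D*((z-T[2,3])/D[:,2])[:,None]
def rect(pts):
    (c,s,a)=cv2.minAreaRect(pts[:,:2].astype(np.float32)*1000)
    return np.round(np.array(c)/1000,4),np.round(np.array(s)),round(a,1)
E
python3 - <<'E'
from h import *
z=np.load("pics/top0.npz");p,d=z["p"],z["d"];K,T=cam("top");P=cloud(d,K,T)
hsv=cv2.cvtColor(p,cv2.COLOR_RGB2HSV);H,S,V=cv2.split(hsv)
print("table z",np.median(P[300:340,60:140,2]),np.median(P[100:130,330:420,2]))
def roi(u0,v0,u1,v1):
    m=np.zeros(H.shape,bool);m[v0:v1,u0:u1]=1;return m
def rep(n,m):
    q=P[m&(d>0)];print(n,len(q),rect(q),"z pct",np.round(np.percentile(q[:,2],[2,25,50,75,98]),4))
rep("tray",(H>45)&(H<80)&(S>120)&roi(80,190,155,275))
o=(H<16)&(S>180)&roi(185,185,240,250);rep("orange",o)
rep("tab",o&(P[...,2]>.1)); rep("plate",o&(P[...,2]<.1))
g=(S<100)&roi(180,180,242,250);rep("reader",g&(P[...,2]<.03)&(P[...,2]>.01))
sd=roi(295,178,342,235)&(S<80);rep("saddle",sd&(P[...,2]<.025)&(P[...,2]>.004));
rep("amber",roi(295,178,342,235)&(H<20)&(S>100))
for n,r in dict(spray=(150,135,180,168),jar=(248,150,270,173),box=(203,135,240,166)).items():
    rep(n,roi(*r)&(P[...,2]>.015))
a=cv2.resize(p[170:260,170:260],None,fx=6,fy=6,interpolation=2);cv2.imwrite("pics/c1.png",a[...,::-1])
a=cv2.resize(p[170:240,285:355],None,fx=8,fy=8,interpolation=2);cv2.imwrite("pics/c2.png",a[...,::-1])
E
```

```text
table z -0.0006788706557618873 0.0005547466723169192
tray 3004 (array([0.4862, 0.2916]), array([141., 191.]), 82.0) z pct [-0.0014  0.0029  0.0052  0.008   0.0199]
orange 674 (array([0.5398, 0.0052]), array([101.,  55.]), 24.0) z pct [0.0701 0.0741 0.0761 0.0786 0.115 ]
tab 73 (array([0.54  , 0.0059]), array([40., 14.]), 22.7) z pct [0.1067 0.1093 0.1116 0.114  0.116 ]
plate 601 (array([0.5398, 0.0052]), array([101.,  55.]), 24.0) z pct [0.0699 0.0738 0.0757 0.0776 0.0824]
reader 1291 (array([0.5406, 0.006 ]), array([170., 110.]), 23.8) z pct [0.0134 0.0178 0.0198 0.022  0.0262]
saddle 880 (array([ 0.5777, -0.3132]), array([147.,  95.]), 14.5) z pct [0.0052 0.0097 0.012  0.0142 0.019 ]
amber 177 (array([ 0.5749, -0.3138]), array([100.,  24.]), 16.2) z pct [0.0532 0.0583 0.0607 0.0629 0.0672]
spray 328 (array([0.7229, 0.1415]), array([51., 51.]), 37.2) z pct [0.0257 0.0746 0.0884 0.1011 0.1327]
jar 183 (array([ 0.7056, -0.1304]), array([40., 39.]), 3.2) z pct [0.0186 0.0498 0.054  0.0563 0.0598]
box 481 (array([ 0.7363, -0.0178]), array([80., 52.]), 79.6) z pct [0.0184 0.0374 0.0399 0.0419 0.046 ]
```

View pics/c1.png

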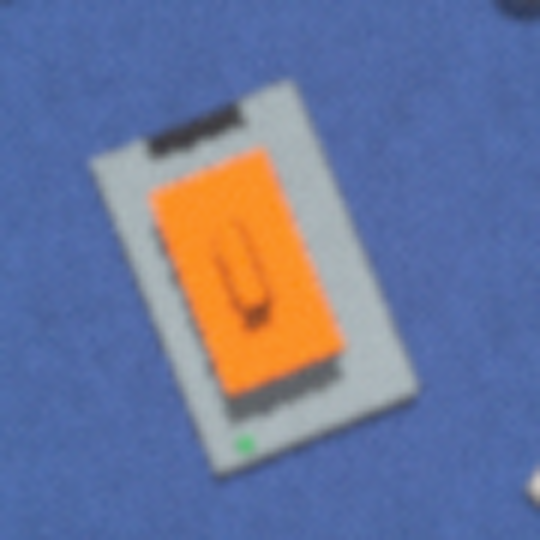

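View pics/c2.png

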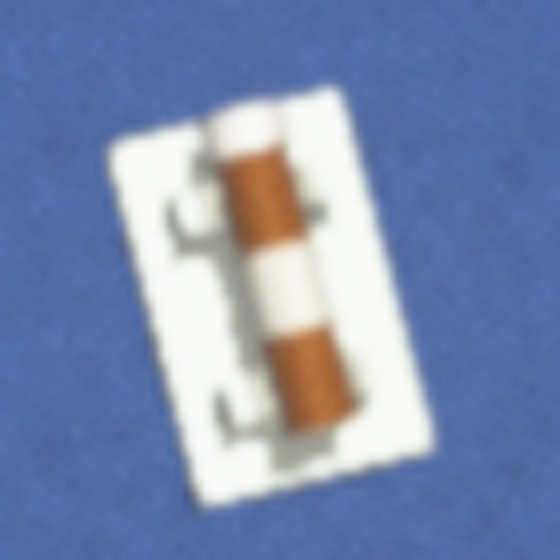

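The close crop confirms the amber tube with its white label in the white saddle, with the cap at the upper left (+x,+y end). The cover is on the reader at about +24°. I'll cross-check both in the scene camera.

```bash
python3 - <<'E'
from h import *
z=np.load("pics/scene0.npz");p,d=z["p"],z["d"];K,T=cam("scene");P=cloud(d,K,T)
H,S,V=cv2.split(cv2.cvtColor(p,cv2.COLOR_RGB2HSV))
def rep(n,m):
    q=P[m&(d>0)];print(n,len(q),rect(q),"z",np.round(np.percentile(q[:,2],[2,25,50,75,98]),4))
def box(c,r): return np.hypot(P[...,0]-c[0],P[...,1]-c[1])<r
o=(H<16)&(S>180)&box((.54,.006),.09);rep("tab",o&(P[...,2]>.108));rep("plate",o&(P[...,2]<.085)&(P[...,2]>.068))
rep("reader",(S<100)&box((.54,.006),.12)&(P[...,2]>.014)&(P[...,2]<.026))
rep("tray",(H>45)&(H<80)&(S>120)&box((.486,.292),.15))
rep("saddle",(S<80)&box((.576,-.313),.1)&(P[...,2]>.007)&(P[...,2]<.018))
for nm in ["scene","top"]:
    z=np.load(f"pics/{nm}0.npz");p,d=z["p"],z["d"];K,T=cam(nm);P=cloud(d,K,T)
    q=P[box((.576,-.313),.09)&(P[...,2]>.05)&(P[...,2]<.09)&(d>0)];rep("tube all",box((.576,-.313),.09)&(P[...,2]>.05)&(P[...,2]<.09)&(d>0))
    c=q[:,:2].mean(0);w,v=np.linalg.eigh(np.cov(q[:,:2].T));a=v[:,1]*np.sign(v[0,1]);s=(q[:,:2]-c)@a
    print(nm,c,np.degrees(np.arctan2(a[1],a[0])),np.percentile(s,[1,99]),c+a*np.percentile(s,[1,99]).mean(),len(q))
E
```

```text
Traceback (most recent call last):
IndexError: index -1 is out of bounds for axis 0 with size 0
```

>>> move_arm([
  [[0,0,0,0,0,0]],
])

```text
t: 0.25
position: [0.1593, -0.6041, 0.222]
orientation: [-0.0, 0.992, 0.129, 0.0]
ft_force: [-0.7, 0.4, 0.3]
width: 0.0872
```

```bash
python3 - <<'E'
from h import *
def rep(n,m):
    q=P[m&(d>0)]
    if len(q)==0: print(n,0);return
    print(n,len(q),rect(q),"z",np.round(np.percentile(q[:,2],[2,25,50,75,98]),4))
def box(c,r): return np.hypot(P[...,0]-c[0],P[...,1]-c[1])<r
for nm in ["scene","top"]:
    z=np.load(f"pics/{nm}0.npz");p,d=z["p"],z["d"];K,T=cam(nm);P=cloud(d,K,T)
    H,S,V=cv2.split(cv2.cvtColor(p,cv2.COLOR_RGB2HSV))
    print(nm,"center px table", P[207,289] if nm=="scene" else P[216,211])
    o=(H<16)&(S>150)&box((.54,.006),.09);rep("orange",o);rep("tab",o&(P[...,2]>.105));rep("plate",o&(P[...,2]<.085)&(P[...,2]>.068))
    rep("reader",(S<100)&box((.54,.006),.12)&(P[...,2]>.014)&(P[...,2]<.026))
    rep("tray",(H>45)&(H<80)&(S>120)&box((.486,.292),.15))
    rep("saddle",(S<80)&box((.576,-.313),.1)&(P[...,2]>.007)&(P[...,2]<.018))
    m=box((.576,-.313),.09)&(P[...,2]>.05)&(P[...,2]<.09)&(d>0);rep("tube all",m);q=P[m]
    c=q[:,:2].mean(0);w,v=np.linalg.eigh(np.cov(q[:,:2].T));a=v[:,1]*np.sign(v[0,1]);s=(q[:,:2]-c)@a
    print(c,np.degrees(np.arctan2(a[1],a[0])),np.percentile(s,[1,99]),c+a*np.percentile(s,[1,99]).mean(),len(q))
E
```

```text
scene center px table [0.56571985 0.01807546 0.07771138]
orange 787 (array([0.5435, 0.0077]), array([107.,  59.]), 23.4) z [0.0667 0.0739 0.0751 0.0764 0.1121]
tab 75 (array([0.5444, 0.0077]), array([40., 13.]), 26.8) z [0.1074 0.1102 0.1109 0.112  0.1136]
plate 657 (array([0.5435, 0.0077]), array([107.,  59.]), 23.4) z [0.0707 0.0739 0.0749 0.0758 0.0784]
reader 1273 (array([0.5452, 0.0075]), array([172., 110.]), 24.0) z [0.0154 0.0179 0.0189 0.02   0.0229]
tray 3796 (array([0.4808, 0.2931]), array([141., 209.]), 82.0) z [0.0011 0.0035 0.0047 0.0063 0.0182]
saddle 608 (array([ 0.5809, -0.3104]), array([141.,  91.]), 15.6) z [0.0075 0.0095 0.0106 0.0118 0.0158]
tube all 333 (array([ 0.5861, -0.3073]), array([122.,  29.]), 14.9) z [0.0507 0.0558 0.0585 0.0606 0.063 ]
[ 0.59131793 -0.30447497] 15.017153111385618 [-0.06572526  0.05416546] [ 0.58573543 -0.30597259] 333
top center px table [5.34881474e-01 4.44213912e-04 1.15834759e-01]
orange 721 (array([0.5398, 0.005 ]), array([103.,  58.]), 23.8) z [0.07   0.0741 0.0761 0.0785 0.1148]
tab 72 (array([0.5401, 0.0059]), array([39., 14.]), 22.5) z [0.1071 0.1096 0.1117 0.114  0.116 ]
plate 641 (array([0.5398, 0.005 ]), array([103.,  58.]), 23.8) z [0.07   0.0738 0.0756 0.0775 0.0815]
reader 1220 (array([0.5407, 0.0059]), array([170., 110.]), 23.8) z [0.0148 0.018  0.0198 0.0219 0.0253]
tray 3004 (array([0.4862, 0.2916]), array([141., 191.]), 82.0) z [-0.0014  0.0029  0.0052  0.008   0.0199]
saddle 784 (array([ 0.5746, -0.3128]), array([142.,  91.]), 15.0) z [0.0075 0.0103 0.0121 0.0142 0.0172]
tube all 394 (array([ 0.5821, -0.3103]), array([119.,  31.]), 15.4) z [0.0516 0.057  0.06   0.0629 0.0679]
[ 0.58266732 -0.30896249] 15.365978138466005 [-0.05972843  0.057743  ] [ 0.58171009 -0.30922555] 394
```

>>> move_arm([
  [[0.526,-0.493,0.012,0,0,-0.16],[0.526,-0.493,0.012,0,0,-0.16],[0.526,-0.493,0.012,0,0,-0.16],[0.526,-0.493,0.012,0,0,-0.16],[0.526,-0.493,0.012,0,0,-0.16],[0.526,-0.493,0.012,0,0,-0.16],[0.526,-0.493,0.012,0,0,-0.16],[0.526,-0.493,0.012,0,0,-0.16],[0.526,-0.493,0.012,0,0,-0.16],[0.526,-0.493,0.012,0,0,-0.16],[0.526,-0.493,0.012,0,0,-0.16],[0.526,-0.493,0.012,0,0,-0.16]],
], hand=0.08)

```text
t: 1.45
position: [0.4788, -0.0941, 0.2128]
orientation: [0.0, 0.978, 0.207, 0.0]
ft_force: [0.6, -1.0, 0.5]
width: 0.08
```

```bash
cat >> h.py <<'E'
def goto(x,y,z,yawdeg=None):
    o=monitor.get_obs();q=o["orientation"];Rm=R.from_quat([q[1],q[2],q[3],q[0]])
    s=Rm.inv().apply(np.array([x,y,z])-o["position"])
    X=Rm.as_matrix()[:,0];yaw=np.degrees(np.arctan2(X[1],X[0]))
    t=0 if yawdeg is None else -np.radians(yawdeg-yaw)
    print("t",o["t"],"pos",np.round(o["position"],4),"yaw",round(yaw,2),"tilt",np.round(Rm.as_matrix()[:,2],4),"ft",np.round(o["ft_force"],2),"w",round(float(o["width"]),4));print("shift",np.round(s,4),"turn z",round(t,4))
E
```

>>> move_arm([
  [[0,0,0,0,0,0],[0,0,0,0,0,0]],
])

```text
t: 1.65
position: [0.4781, -0.095, 0.2124]
orientation: [0.0, 0.978, 0.209, -0.0]
ft_force: [-0.0, -0.2, -0.6]
width: 0.0801
```

```bash
python3 -c "
from h import *
goto(.542,.0068,.21,23.9)"
```

```text
t 1.65 pos [ 0.4781 -0.095   0.2124] yaw 24.14 tilt [-7.e-04 -3.e-04 -1.e+00] ft [-0.01 -0.24 -0.61] w 0.0801
shift [ 0.1    -0.0668  0.0023] turn z 0.0041
```

>>> move_arm([
  [[0.1,-0.067,0.002,0,0,0],[0.1,-0.067,0.002,0,0,0],[0.1,-0.067,0.002,0,0,0],[0.1,-0.067,0.002,0,0,0]],
])

```text
t: 2.05
position: [0.5427, 0.006, 0.2104]
orientation: [-0.0, 0.978, 0.208, -0.0]
ft_force: [0.1, -0.7, -0.1]
width: 0.0799
```

```bash
python3 - <<'E'
from h import *
goto(.542,.0068,.21,23.9)
o=monitor.get_obs();p,d=get_image("wrist");K,T=cam("wrist",o);P=cloud(d,K,T);np.savez("pics/w1.npz",p=p,d=d)
cv2.imwrite("pics/w1.png",p[...,::-1])
H,S,V=cv2.split(cv2.cvtColor(p,cv2.COLOR_RGB2HSV));m=(H<16)&(S>150)&(d>0)&(P[...,2]>.06)
for lo,hi in((.065,.085),(.105,.12)):
    q=P[m&(P[...,2]>lo)&(P[...,2]<hi)];print(len(q),rect(q),np.median(q[:,2])) if len(q) else 0
E
```

```text
t 2.05 pos [0.5427 0.006  0.2104] yaw 23.98 tilt [-2.e-04  2.e-04 -1.e+00] ft [ 0.11 -0.7  -0.12] w 0.0799
shift [-0.0003 -0.0011  0.0004] turn z 0.0014
1250 (array([0.541 , 0.0087]), array([104.,  59.]), 23.9) 0.07465538498695637
235 (array([0.5407, 0.0089]), array([40., 13.]), 24.2) 0.1102764689004902
```

View pics/w1.png

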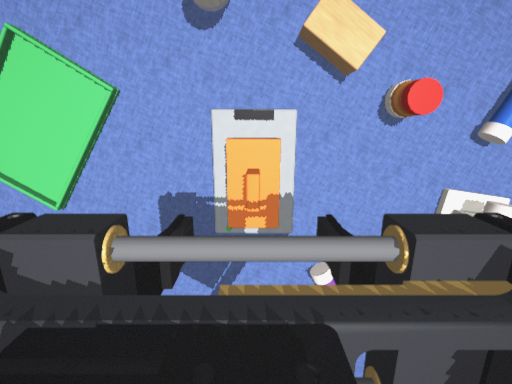

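The wrist view puts the tab at (252,190), centred between the fingers (column 255). I'm descending onto it and gripping.

>>> move_arm([
  [[-0.001,-0.0025,0.05,0,0,0],[-0.001,-0.0025,0.09,0,0,0],[-0.001,-0.0025,0.12,0,0,0],[-0.001,-0.0025,0.131,0,0,0],[-0.001,-0.0025,0.131,0,0,0]],
], hand=0.05)

```text
t: 2.6
position: [0.5388, 0.0059, 0.0784]
orientation: [-0.0, 0.978, 0.206, -0.002]
ft_force: [0.5, -0.0, 0.3]
width: 0.0523
```

>>> move_arm([
  [[0,0,0,0,0,0],[0,0,0,0,0,0],[0,0,0,0,0,0],[0,0,0,0,0,0],[0,0,0,0,0,0]],
], hand=0.0, force=15)

```text
t: 3.1
position: [0.5406, 0.0077, 0.0801]
orientation: [0.0, 0.978, 0.208, 0.0]
ft_force: [0.1, -0.2, 0.1]
width: 0.0178
```

>>> move_arm([
  [[0,0,0,0,0,0],[0,0,0,0,0,0],[0,0,0,0,0,0]],
])

```text
t: 3.4
position: [0.5405, 0.0078, 0.0799]
orientation: [0.0, 0.978, 0.207, 0.0]
ft_force: [0.9, 0.0, 2.8]
width: 0.014
```

>>> move_arm([
  [[0,0,-0.01,0,0,0],[0,0,-0.03,0,0,0],[0,0,-0.06,0,0,0],[0,0,-0.08,0,0,0],[0,0,-0.08,0,0,0]],
])

```text
t: 3.9
position: [0.5427, 0.0073, 0.1635]
orientation: [0.001, 0.978, 0.207, 0.003]
ft_force: [1.3, -0.1, -0.9]
width: 0.0138
```

```bash
python3 - <<'E'
from h import *
goto(.484,.292,.16,8)
o=monitor.get_obs();p,d=get_image("wrist");cv2.imwrite("pics/w2.png",p[...,::-1])
K,T=cam("wrist",o);P=cloud(d,K,T);H,S,V=cv2.split(cv2.cvtColor(p,cv2.COLOR_RGB2HSV));q=P[(H<16)&(S>150)&(d>0)&(P[...,2]>.13)];print(rect(q),np.percentile(q[:,2],[5,50,95]))
E
```

```text
t 3.9 pos [0.5427 0.0073 0.1635] yaw 23.94 tilt [ 6.5e-03 -9.0e-04 -1.0e+00] ft [ 1.34 -0.14 -0.94] w 0.0138
shift [ 0.0619 -0.284   0.0028] turn z 0.2782
(array([0.5472, 0.0106]), array([95., 60.]), 24.1) [0.15727822 0.17935843 0.19496978]
```

View pics/w2.png

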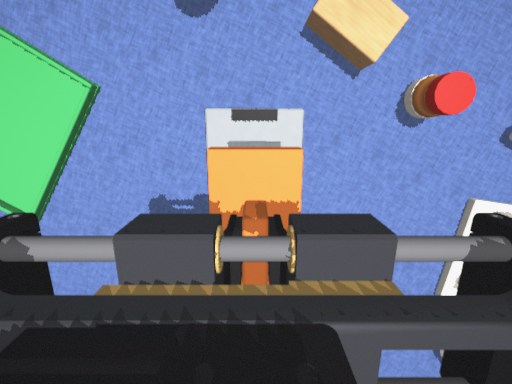

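The cover is lifted and hangs square in the fingers (orange plate at (255,185)). I'm carrying it to the tray.

>>> move_arm([
  [[0.066,-0.282,0,0,0,0.28],[0.066,-0.282,0,0,0,0.28],[0.066,-0.282,0,0,0,0.28],[0.066,-0.282,0,0,0,0.28],[0.066,-0.282,0,0,0,0.28],[0.066,-0.282,0,0,0,0.28],[0.066,-0.282,0,0,0,0.28],[0.066,-0.282,0,0,0,0.28],[0.066,-0.282,0,0,0,0.28]],
])

```text
t: 4.85
position: [0.4857, 0.291, 0.1583]
orientation: [0.001, 0.998, 0.069, -0.001]
ft_force: [-0.3, -0.2, -1.6]
width: 0.0139
```

```bash
python3 - <<'E'
from h import *
goto(.486,.292,.028,8)
p,d=get_image("top");cv2.imwrite("pics/t2.png",cv2.resize(p[130:330,40:300],None,fx=3,fy=3)[...,::-1])
E
```

```text
t 4.85 pos [0.4857 0.291  0.1583] yaw 7.87 tilt [-0.0019 -0.0014 -1.    ] ft [-0.29 -0.19 -1.61] w 0.0139
shift [ 0.0007 -0.0011  0.1303] turn z -0.0023
```

View pics/t2.png

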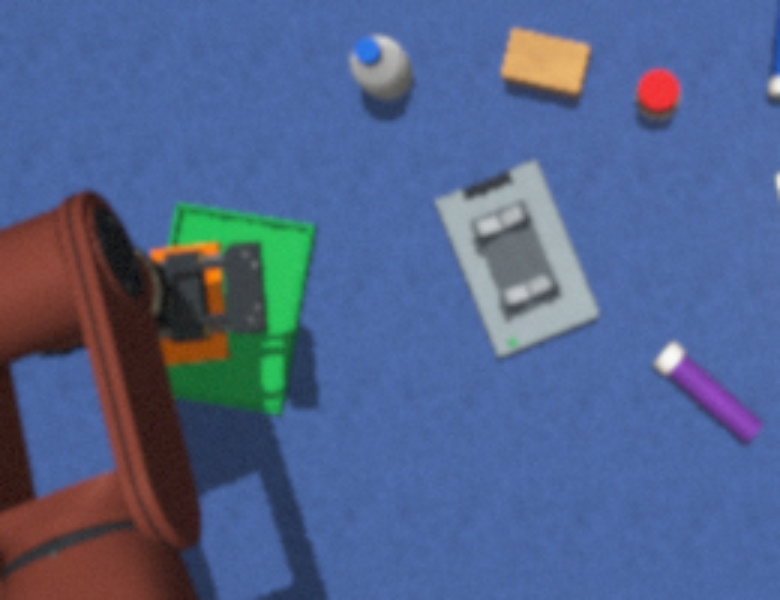

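The cover is above the tray (crop (195,300), shifted left by parallax). The nest on the reader is now bare at crop (515,255). Lowering.

>>> move_arm([
  [[0,0,0.05,0,0,0],[0,0,0.09,0,0,0],[0,0,0.115,0,0,0],[0,0,0.126,0,0,0],[0,0,0.129,0,0,0],[0,0,0.131,0,0,0],[0,0,0.131,0,0,0],[0,0,0.131,0,0,0]],
])

```text
t: 5.7
position: [0.4874, 0.2926, 0.0302]
orientation: [-0.0, 0.998, 0.069, 0.001]
ft_force: [0.1, -0.1, -0.7]
width: 0.0143
```

>>> move_arm([
  [[0,0,0.001,0,0,0],[0,0,0.002,0,0,0],[0,0,0.003,0,0,0],[0,0,0.003,0,0,0],[0,0,0.003,0,0,0]],
])

```text
t: 6.2
position: [0.4861, 0.2922, 0.0255]
orientation: [0.0, 0.998, 0.069, -0.0]
ft_force: [0.8, 0.6, -0.6]
width: 0.0139
```

>>> move_arm([
  [[0,0,0.001,0,0,0],[0,0,0.001,0,0,0],[0,0,0.001,0,0,0]],
])

```text
t: 6.5
position: [0.4863, 0.2923, 0.0249]
orientation: [-0.0, 0.998, 0.069, 0.0]
ft_force: [-1.5, -0.1, 3.2]
width: 0.0139
```

>>> move_arm([
  [[0,0,0,0,0,0],[0,0,0,0,0,0],[0,0,0,0,0,0],[0,0,0,0,0,0]],
], hand=0.04)

```text
t: 6.9
position: [0.4861, 0.2921, 0.0243]
orientation: [0.0, 0.998, 0.069, -0.0]
ft_force: [-0.2, -0.0, -0.4]
width: 0.0363
```

>>> move_arm([
  [[0,0,-0.02,0,0,0],[0,0,-0.06,0,0,0],[0,0,-0.11,0,0,0],[0,0,-0.16,0,0,0],[0,0,-0.16,0,0,0]],
])

```text
t: 7.4
position: [0.4909, 0.2943, 0.1936]
orientation: [-0.002, 0.998, 0.069, 0.007]
ft_force: [0.5, 0.8, 0.4]
width: 0.0399
```

```bash
python3 - <<'E'
from h import *
goto(.5835,-.3085,.18,15.2)
o=monitor.get_obs();p,d=get_image("wrist");cv2.imwrite("pics/w3.png",p[...,::-1])
K,T=cam("wrist",o);P=cloud(d,K,T);H,S,V=cv2.split(cv2.cvtColor(p,cv2.COLOR_RGB2HSV));m=(H<16)&(S>150)&(d>0)
for lo,hi in((.01,.04),(.05,.09)):
    q=P[m&(P[...,2]>lo)&(P[...,2]<hi)];print(len(q),rect(q),np.percentile(q[:,2],[5,50,95]))
E
```

```text
t 7.4 pos [0.4909 0.2943 0.1936] yaw 7.9 tilt [ 0.0138  0.0059 -0.9999] ft [0.46 0.75 0.44] w 0.0399
shift [0.0086 0.6098 0.0114] turn z -0.1274
785 (array([0.4712, 0.2921]), array([72., 58.]), 8.5) [0.01858707 0.01970097 0.02122139]
87 (array([0.4878, 0.2935]), array([39., 13.]), 8.0) [0.0527607  0.05450546 0.05597858]
```

View pics/w3.png

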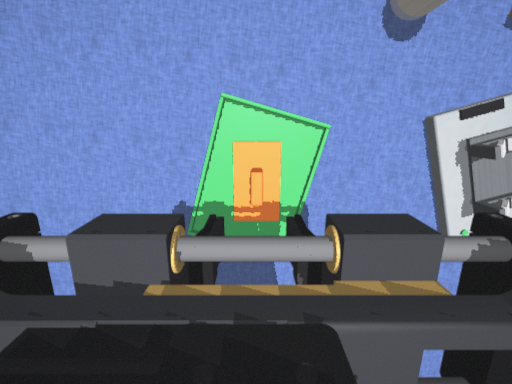

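The cover lies flat in the tray at (256,182), with the plate top at 20 mm as expected. Next I look at the bare nest on the way to the tube.

>>> move_arm([
  [[-0.028,0.301,-0.025,0,0,-0.28],[-0.028,0.301,-0.025,0,0,-0.28],[-0.028,0.301,-0.025,0,0,-0.28],[-0.028,0.301,-0.025,0,0,-0.28],[-0.028,0.301,-0.025,0,0,-0.28],[-0.028,0.301,-0.025,0,0,-0.28],[-0.028,0.301,-0.025,0,0,-0.28],[-0.028,0.301,-0.025,0,0,-0.28],[-0.028,0.301,-0.025,0,0,-0.28],[-0.028,0.301,-0.025,0,0,-0.28]],
], hand=0.07)

```text
t: 8.45
position: [0.4994, -0.0082, 0.2088]
orientation: [-0.001, 0.978, 0.208, -0.001]
ft_force: [-0.4, -0.5, -0.3]
width: 0.0699
```

```bash
python3 - <<'E'
from h import *
goto(.5835,-.3085,.2,15.2)
o=monitor.get_obs();p,d=get_image("wrist");cv2.imwrite("pics/w4.png",p[...,::-1]);np.savez("pics/w4.npz",p=p,d=d)
K,T=cam("wrist",o);P=cloud(d,K,T);H,S,V=cv2.split(cv2.cvtColor(p,cv2.COLOR_RGB2HSV))
near=np.hypot(P[...,0]-.541,P[...,1]-.008)<.12
for n,lo,hi in(("base",.014,.026),("nest",.03,.08),("top",.06,.08)):
    q=P[near&(S<90)&(d>0)&(P[...,2]>lo)&(P[...,2]<hi)];print(n,len(q),rect(q),np.percentile(q[:,2],[5,50,95]))
p,d=get_image("top");np.savez("pics/t4.npz",p=p,d=d);K,T=cam("top");P=cloud(d,K,T)
near=np.hypot(P[...,0]-.541,P[...,1]-.008)<.12;S=cv2.cvtColor(p,cv2.COLOR_RGB2HSV)[...,1]
for n,lo,hi in(("base",.014,.026),("nest",.035,.08),("top",.06,.08)):
    q=P[near&(S<90)&(d>0)&(P[...,2]>lo)&(P[...,2]<hi)];print("topcam",n,len(q),rect(q),np.percentile(q[:,2],[5,50,95]))
E
```

```text
t 8.45 pos [ 0.4994 -0.0082  0.2088] yaw 24.05 tilt [-1.3e-03  8.0e-04 -1.0e+00] ft [-0.41 -0.54 -0.27] w 0.0699
shift [-0.0456  0.3085  0.0084] turn z 0.1544
base 7323 (array([0.5418, 0.0087]), array([170., 110.]), 23.8) [0.01730905 0.01868232 0.02092465]
nest 3899 (array([0.5421, 0.0089]), array([100.,  56.]), 23.8) [0.03365328 0.03526928 0.06830698]
top 809 (array([0.5419, 0.0088]), array([86., 56.]), 23.7) [0.06087052 0.06580512 0.06937871]
topcam base 360 (array([0.5412, 0.0049]), array([170., 106.]), 23.2) [0.01582004 0.02012894 0.02468881]
topcam nest 20 (array([0.59  , 0.0041]), array([24., 13.]), 78.0) [0.0350456  0.06409249 0.07356103]
topcam top 12 (array([5.87e-01, 3.00e-04]), array([15.,  8.]), 78.0) [0.06263514 0.06953473 0.07361504]
```

View pics/w4.png

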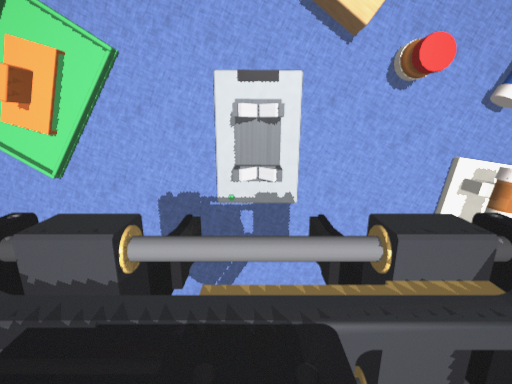

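Bare nest seen at (257,142): centre (0.542, 0.0088), yaw 23.8°, tops at about 69 mm. Now the view of the tube.

```bash
python3 -c "
from h import *
goto(.538,-.321,.209,15)"
```

```text
t 8.55 pos [ 0.4996 -0.0082  0.2091] yaw 24.07 tilt [-7.e-04  4.e-04 -1.e+00] ft [-0.29  0.33 -0.2 ] w 0.0696
shift [-0.0925  0.3012 -0.    ] turn z 0.1584
```

>>> move_arm([
  [[-0.0925,0.301,0,0,0,0.158],[-0.0925,0.301,0,0,0,0.158],[-0.0925,0.301,0,0,0,0.158],[-0.0925,0.301,0,0,0,0.158],[-0.0925,0.301,0,0,0,0.158],[-0.0925,0.301,0,0,0,0.158],[-0.0925,0.301,0,0,0,0.158],[-0.0925,0.301,0,0,0,0.158],[-0.0925,0.301,0,0,0,0.158],[-0.0925,0.301,0,0,0,0.158]],
], hand=0.05)

```text
t: 9.55
position: [0.5377, -0.3202, 0.2094]
orientation: [-0.0, 0.991, 0.131, -0.0]
ft_force: [-0.1, -0.4, 0.6]
width: 0.0502
```

```bash
python3 - <<'E'
from h import *
o=monitor.get_obs();p,d=get_image("wrist");cv2.imwrite("pics/w5.png",p[...,::-1]);np.savez("pics/w5.npz",p=p,d=d)
K,T=cam("wrist",o);P=cloud(d,K,T);H,S,V=cv2.split(cv2.cvtColor(p,cv2.COLOR_RGB2HSV))
near=(np.hypot(P[...,0]-.578,P[...,1]+.311)<.095)&(d>0)
def rep(n,m):
    q=P[m];print(n,len(q),rect(q),np.percentile(q[:,2],[5,50,95]))
rep("saddle",near&(S<90)&(P[...,2]>.006)&(P[...,2]<.018))
rep("amber",near&(H<20)&(S>90)&(P[...,2]>.04))
rep("all",near&(P[...,2]>.05))
rep("whitecap/label",near&(P[...,2]>.05)&(S<60))
goto(.578,-.311,.2,15)
E
```

```text
saddle 3922 (array([ 0.5765, -0.3097]), array([140.,  90.]), 15.2) [0.00929122 0.01058153 0.01185133]
amber 3362 (array([ 0.5645, -0.3177]), array([120.,  92.]), 53.4) [0.05451025 0.29628327 0.30815586]
all 74954 (array([ 0.5837, -0.3095]), array([122., 173.]), 5.3) [0.2567994  0.30323264 0.3285704 ]
whitecap/label 67845 (array([ 0.5839, -0.31  ]), array([122., 171.]), 5.3) [0.27914445 0.30351678 0.32877346]
t 9.6 pos [ 0.5378 -0.3204  0.2096] yaw 15.02 tilt [-1.e-04  5.e-04 -1.e+00] ft [-0.02 -0.09  0.08] w 0.0498
shift [0.0413 0.0014 0.0096] turn z 0.0004
```

View pics/w5.png

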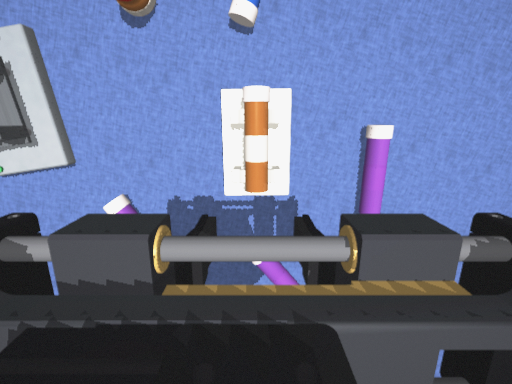

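```bash
python3 - <<'E'
from h import *
z=np.load("pics/w5.npz");p,d=z["p"],z["d"]
K,T=cam("wrist",monitor.get_obs());P=cloud(d,K,T);H,S,V=cv2.split(cv2.cvtColor(p,cv2.COLOR_RGB2HSV))
near=(np.hypot(P[...,0]-.578,P[...,1]+.311)<.095)&(d>0)&(P[...,2]<.08)
def rep(n,m):
    q=P[m];print(n,len(q),rect(q),np.percentile(q[:,2],[5,50,95]))
am=near&(H<20)&(S>90)&(P[...,2]>.05)
rep("amber",am)
rep("all",near&(P[...,2]>.05))
ax=np.array([np.cos(np.radians(15.2)),np.sin(np.radians(15.2))])
q=P[near&(P[...,2]>.05)];s=(q[:,:2]-[.5765,-.3097])@ax;print("all along",np.percentile(s,[.5,99.5]))
s=(P[am][:,:2]-[.5765,-.3097])@ax;t=(P[am][:,:2]-[.5765,-.3097])@[-ax[1],ax[0]];print("amber along",np.percentile(s,[.5,99.5]),np.percentile(t,[.5,99.5]))
E
```

```text
amber 1390 (array([ 0.5752, -0.3104]), array([103.,  26.]), 15.7) [0.05297398 0.05902876 0.06133692]
all 2527 (array([ 0.583 , -0.3073]), array([120.,  31.]), 14.4) [0.05186275 0.05926102 0.06197998]
all along [-0.05216291  0.06636052]
amber along [-0.05216818  0.0494987 ] [-0.01388921  0.01213259]
```

The wrist view shows the amber tube at (256,142), cap at the top, centred on the finger columns. Its centre is (0.576, -0.310) and its yaw 15.2°. Descending.

>>> move_arm([
  [[0.0395,0,0.0,0,0,0],[0.0395,0,0.05,0,0,0],[0.0395,0,0.1,0,0,0],[0.0395,0,0.13,0,0,0],[0.0395,0,0.155,0,0,0],[0.0395,0,0.17,0,0,0],[0.0395,0,0.18,0,0,0],[0.0395,0,0.18,0,0,0],[0.0395,0,0.18,0,0,0]],
])

```text
t: 10.5
position: [0.5765, -0.3127, 0.031]
orientation: [0.001, 0.992, 0.13, 0.001]
ft_force: [0.3, -0.4, 0.1]
width: 0.0498
```

>>> move_arm([
  [[0,0,0,0,0,0],[0,0,0,0,0,0],[0,0,0,0,0,0],[0,0,0,0,0,0],[0,0,0,0,0,0]],
], hand=0.0, force=10)

```text
t: 11.0
position: [0.5756, -0.3116, 0.0301]
orientation: [-0.001, 0.992, 0.13, -0.0]
ft_force: [-1.6, 5.0, 5.0]
width: 0.0275
```

```bash
python3 - <<'E'
from h import *
goto(.5762,-.3101,.029,15.2)
p,d=get_image("scene");cv2.imwrite("pics/s6.png",cv2.resize(p[100:230,110:300],None,fx=4,fy=4)[...,::-1])
E
```

```text
t 11.0 pos [ 0.5756 -0.3116  0.0301] yaw 14.89 tilt [-2.0e-04  1.2e-03 -1.0e+00] ft [-1.58  5.02  4.98] w 0.0275
shift [ 0.001  -0.0013  0.0011] turn z -0.0054
```

View pics/s6.png

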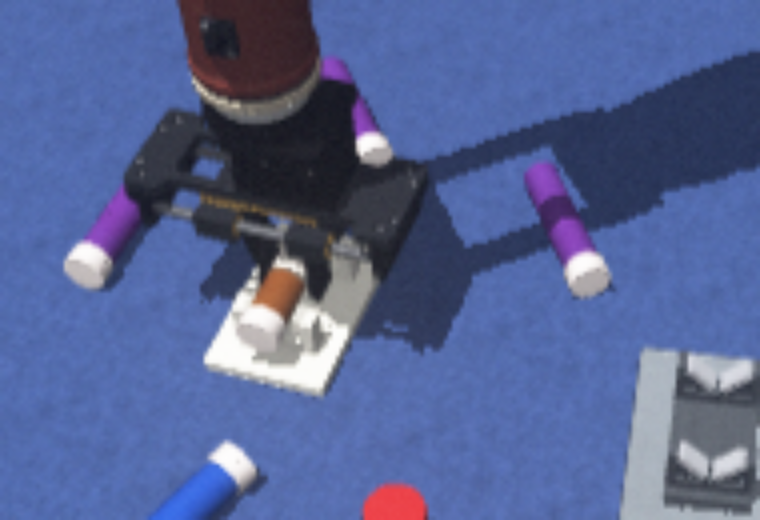

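The tube is gripped at the barrel middle (scene crop (280,295)), clear of the saddle supports. Lifting straight up, then across.

>>> move_arm([
  [[0,-0.001,-0.02,0,0,0],[0,-0.001,-0.05,0,0,0],[0,-0.001,-0.09,0,0,0],[0,-0.001,-0.12,0,0,0],[0,-0.001,-0.12,0,0,0]],
])

```text
t: 11.55
position: [0.5784, -0.3138, 0.156]
orientation: [0.004, 0.992, 0.129, 0.004]
ft_force: [0.5, -1.8, 0.4]
width: 0.0275
```

```bash
python3 - <<'E'
from h import *
goto(.541,.0083,.15,23.8)
p,d=get_image("wrist");cv2.imwrite("pics/w7.png",p[...,::-1])
E
```

```text
t 11.55 pos [ 0.5784 -0.3138  0.156 ] yaw 14.88 tilt [ 0.0085 -0.0065 -0.9999] ft [ 0.53 -1.78  0.39] w 0.0275
shift [ 0.0466 -0.3209  0.0036] turn z -0.1556
```

View pics/w7.png

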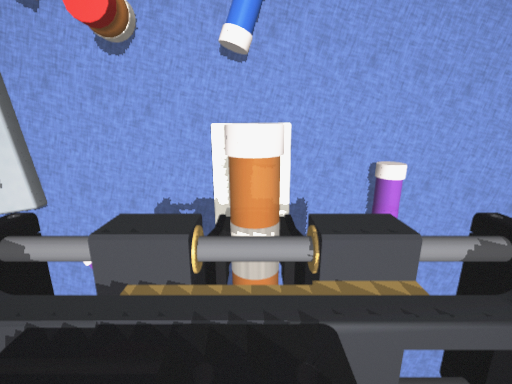

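The tube is held level and straight at (255,190). Moving it over the nest.

>>> move_arm([
  [[0.048,-0.317,0,0,0,-0.155],[0.048,-0.317,0,0,0,-0.155],[0.048,-0.317,0,0,0,-0.155],[0.048,-0.317,0,0,0,-0.155],[0.048,-0.317,0,0,0,-0.155],[0.048,-0.317,0,0,0,-0.155],[0.048,-0.317,0,0,0,-0.155],[0.048,-0.317,0,0,0,-0.155],[0.048,-0.317,0,0,0,-0.155],[0.048,-0.317,0,0,0,-0.155]],
])

```text
t: 12.6
position: [0.5401, 0.0062, 0.1488]
orientation: [0.0, 0.979, 0.205, -0.001]
ft_force: [0.0, 0.6, -0.3]
width: 0.028
```

```bash
python3 - <<'E'
from h import *
goto(.541,.0083,.065,23.8)
o=monitor.get_obs();p,d=get_image("wrist");cv2.imwrite("pics/w8.png",p[...,::-1])
K,T=cam("wrist",o);P=cloud(d,K,T);H,S,V=cv2.split(cv2.cvtColor(p,cv2.COLOR_RGB2HSV))
near=(np.hypot(P[...,0]-.541,P[...,1]-.008)<.095)&(d>0)&(P[...,2]<.2)
m=near&(P[...,2]>.15);q=P[m];ax=np.array([np.cos(np.radians(23.8)),np.sin(np.radians(23.8))])
s=(q[:,:2]-[.542,.0087])@ax;print("along pct",np.percentile(s,[1,99]),rect(q),np.percentile(q[:,2],[5,50,95]))
E
```

```text
t 12.6 pos [0.5401 0.0062 0.1488] yaw 23.71 tilt [-1.1e-03 -4.0e-04 -1.0e+00] ft [ 0.03  0.6  -0.32] w 0.028
shift [ 0.0018 -0.0015  0.0838] turn z -0.0016
along pct [-0.0218058  0.06497  ] (array([0.5591, 0.0163]), array([94., 50.]), 26.0) [0.16864712 0.17794944 0.19629588]
```

View pics/w8.png

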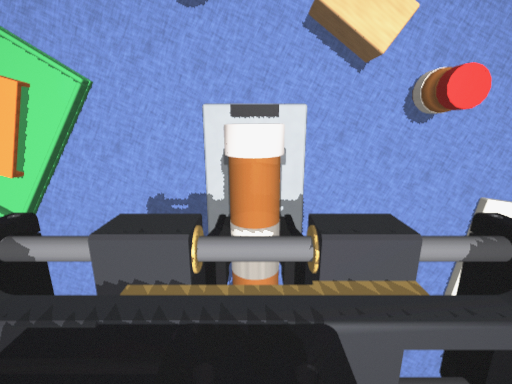

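The tube is aligned over the reader, with the cap end about 3 mm short of nominal. I'll correct by +2.5 mm along the axis and lower it.

>>> move_arm([
  [[0.0025,-0.0015,0.03,0,0,0],[0.0025,-0.0015,0.06,0,0,0],[0.0025,-0.0015,0.08,0,0,0],[0.0025,-0.0015,0.09,0,0,0],[0.0025,-0.0015,0.093,0,0,0],[0.0025,-0.0015,0.093,0,0,0],[0.0025,-0.0015,0.093,0,0,0]],
])

```text
t: 13.35
position: [0.5431, 0.0093, 0.0578]
orientation: [0.0, 0.979, 0.206, 0.001]
ft_force: [0.5, -0.3, -0.7]
width: 0.0271
```

>>> move_arm([
  [[0,0,0.001,0,0,0],[0,0,0.0015,0,0,0],[0,0,0.002,0,0,0],[0,0,0.002,0,0,0]],
])

```text
t: 13.75
position: [0.542, 0.0098, 0.0547]
orientation: [0.0, 0.979, 0.206, 0.0]
ft_force: [-0.7, -0.6, 0.3]
width: 0.0274
```

```bash
python3 - <<'E'
from h import *
goto(.542,.0087,.052,23.8)
p,d=get_image("scene");cv2.imwrite("pics/s9.png",cv2.resize(p[150:270,220:360],None,fx=5,fy=5)[...,::-1])
E
```

```text
t 13.75 pos [0.542  0.0098 0.0547] yaw 23.78 tilt [ 3.e-04 -1.e-04 -1.e+00] ft [-0.75 -0.64  0.34] w 0.0274
shift [-0.0004  0.001   0.0027] turn z -0.0004
```

View pics/s9.png

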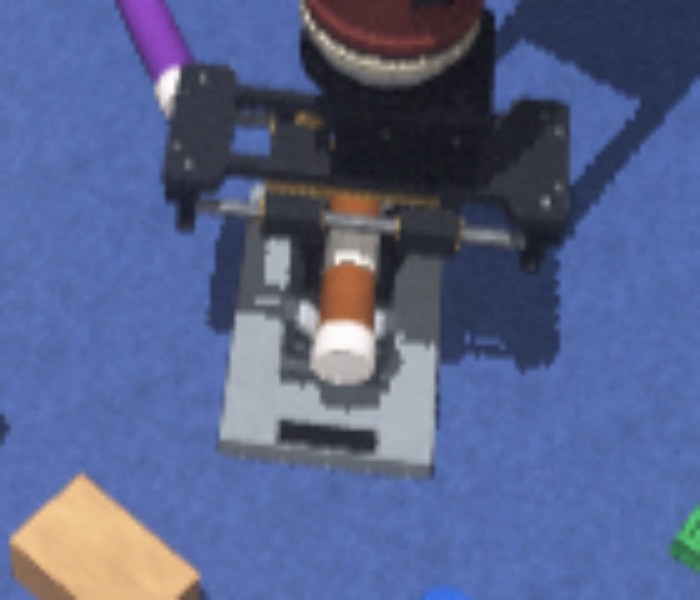

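The tube sits in the V's opening (scene crop (345,300)), centred between the flanks. I'll lower the last 2 mm and then open the fingers.

>>> move_arm([
  [[0,0.0005,0.001,0,0,0],[0,0.0005,0.002,0,0,0],[0,0.0005,0.002,0,0,0],[0,0.0005,0.002,0,0,0]],
])

```text
t: 14.2
position: [0.5427, 0.0089, 0.053]
orientation: [0.0, 0.979, 0.206, 0.0]
ft_force: [0.4, -1.4, 2.9]
width: 0.0274
```

>>> move_arm([
  [[0,0,0,0,0,0],[0,0,0,0,0,0],[0,0,0,0,0,0],[0,0,0,0,0,0]],
], hand=0.05)

```text
t: 14.6
position: [0.5418, 0.0095, 0.0522]
orientation: [-0.0, 0.979, 0.206, -0.0]
ft_force: [-0.8, -0.3, -0.3]
width: 0.0478
```

>>> move_arm([
  [[0,0,-0.02,0,0,0],[0,0,-0.05,0,0,0],[0,0,-0.09,0,0,0],[-0.02,0,-0.13,0,0,0],[-0.04,0,-0.15,0,0,0],[-0.04,0,-0.15,0,0,0],[-0.04,0,-0.15,0,0,0]],
])

```text
t: 15.3
position: [0.5057, -0.0068, 0.2026]
orientation: [0.0, 0.979, 0.206, 0.001]
ft_force: [-0.3, 0.5, -0.6]
width: 0.0499
```

```bash
python3 - <<'E'
from h import *
goto(.542,.0087,.1,23.8)
o=monitor.get_obs();p,d=get_image("wrist");cv2.imwrite("pics/w10.png",p[...,::-1])
K,T=cam("wrist",o);P=cloud(d,K,T);H,S,V=cv2.split(cv2.cvtColor(p,cv2.COLOR_RGB2HSV))
near=(np.hypot(P[...,0]-.542,P[...,1]-.0087)<.12)&(d>0)&(P[...,2]<.11)
ax=np.array([np.cos(np.radians(23.8)),np.sin(np.radians(23.8))]);C=[.542,.0087]
def rep(n,m):
    q=P[m];s=(q[:,:2]-C)@ax;t=(q[:,:2]-C)@[-ax[1],ax[0]];print(n,len(q),rect(q),np.round(np.percentile(q[:,2],[5,50,95]),4),"along",np.round(np.percentile(s,[.5,99.5]),4),"across",np.round(np.percentile(t,[1,99]),4))
rep("base",near&(S<90)&(P[...,2]>.014)&(P[...,2]<.026))
rep("tube",near&(P[...,2]>.073))
rep("amber",near&(P[...,2]>.07)&(H<20)&(S>90))
E
```

```text
t 15.3 pos [ 0.5057 -0.0068  0.2026] yaw 23.74 tilt [ 1.2e-03  1.0e-04 -1.0e+00] ft [-0.29  0.5  -0.63] w 0.0499
shift [0.0394 0.0004 0.1027] turn z -0.0011
base 6478 (array([0.5417, 0.0087]), array([168., 110.]), 23.7) [0.0173 0.0186 0.0205] along [-0.0839  0.0835] across [-0.0539  0.0541]
tube 2963 (array([0.5499, 0.0131]), array([120.,  30.]), 23.0) [0.075  0.0812 0.0839] along [-0.0502  0.0686] across [-0.013   0.0138]
amber 1713 (array([0.5427, 0.0088]), array([103.,  27.]), 24.0) [0.0747 0.081  0.0832] along [-0.0504  0.0521] across [-0.0134  0.0127]
```

View pics/w10.png

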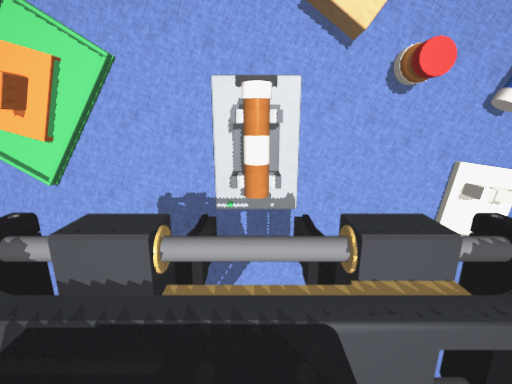

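The tube lies seated in the nest at (256,140), about 1 mm off-centre lengthwise. I'll close the fingers and press on its top from above.

>>> move_arm([
  [[0.0395,0,0.03,0,0,0],[0.0395,0,0.06,0,0,0],[0.0395,0,0.06,0,0,0],[0.0395,0,0.06,0,0,0],[0.0395,0,0.085,0,0,0],[0.0395,0,0.1,0,0,0],[0.0395,0,0.108,0,0,0],[0.0395,0,0.108,0,0,0],[0.0395,0,0.108,0,0,0]],
], hand=0.0)

```text
t: 16.25
position: [0.5421, 0.0089, 0.0953]
orientation: [0.0, 0.979, 0.206, 0.0]
ft_force: [0.5, -0.2, -0.0]
width: 0.0004
```

```bash
cat > avg.py <<'E'
from h import *
Z=[];F=[]
for i in range(6):
    o=monitor.get_obs();Z.append(o["position"]);F.append(o["ft_force"]);p,d=get_image("scene")
print("t",o["t"],"pos",np.mean(Z,0).round(4),"F",np.mean(F,0).round(2),np.std(F,0).round(2),"w",o["width"])
E
python3 avg.py
```

```text
t 16.5 pos [0.5423 0.009  0.0956] F [-0.08 -0.1   0.19] [0.68 0.49 0.3 ] w 0.00024600647729712435
```

>>> move_arm([
  [[0,0,0.004,0,0,0],[0,0,0.008,0,0,0],[0,0,0.01,0,0,0],[0,0,0.01,0,0,0],[0,0,0.01,0,0,0]],
])

```text
t: 17.05
position: [0.5416, 0.0091, 0.0844]
orientation: [-0.0, 0.979, 0.206, -0.0]
ft_force: [0.4, -0.4, -0.2]
width: 0.0004
```

>>> move_arm([
  [[0,0,0.001,0,0,0],[0,0,0.001,0,0,0],[0,0,0.001,0,0,0]],
])

```text
t: 17.35
position: [0.5418, 0.009, 0.0838]
orientation: [0.0, 0.979, 0.206, 0.0]
ft_force: [-1.2, -0.6, 3.6]
width: 0.0006
```

>>> move_arm([
  [[0,0,0.001,0,0,0],[0,0,0.001,0,0,0],[0,0,0.001,0,0,0]],
])

```text
t: 17.65
position: [0.5418, 0.009, 0.0827]
orientation: [0.0, 0.979, 0.206, 0.0]
ft_force: [-2.1, -0.3, 3.9]
width: 0.0003
```

```bash
python3 avg.py
```

```text
t 17.9 pos [0.5418 0.0091 0.0827] F [-1.59  0.07  4.29] [0.33 0.21 0.44] w 0.00014249223630506832
```

>>> move_arm([
  [[0,0,0.001,0,0,0],[0,0,0.002,0,0,0],[0,0,0.003,0,0,0],[0,0,0.003,0,0,0],[0,0,0.003,0,0,0]],
])

```text
t: 18.45
position: [0.5418, 0.0091, 0.0798]
orientation: [0.0, 0.979, 0.206, 0.0]
ft_force: [-2.6, -0.1, 7.4]
width: 0.0005
```

```bash
python3 avg.py
```

```text
t 18.7 pos [0.5418 0.009  0.0798] F [-2.35  0.05  6.85] [0.37 0.33 0.33] w 0.0002925285728178474
```

>>> move_arm([
  [[-0.0003,0,0.0005,0,0,0],[-0.0005,0,0.001,0,0,0],[-0.0005,0,0.001,0,0,0],[-0.0005,0,0.001,0,0,0]],
])

```text
t: 19.15
position: [0.5418, 0.009, 0.0791]
orientation: [0.0, 0.979, 0.206, 0.001]
ft_force: [-0.8, 1.2, 7.8]
width: 0.0006
```

```bash
python3 avg.py; python3 - <<'E'
from h import *
goto(.542,.009,.08)
p,d=get_image("scene");cv2.imwrite("pics/s11.png",cv2.resize(p[150:270,220:360],None,fx=5,fy=5)[...,::-1])
p2,d=get_image("wrist");cv2.imwrite("pics/w11.png",p2[...,::-1])
cv2.imwrite("pics/s11b.png",p[...,::-1])
E
```

```text
t 19.4 pos [0.5418 0.009  0.0791] F [-1.37  1.03  7.72] [0.56 0.38 0.37] w 0.0005177342240882762
t 19.45 pos [0.5418 0.009  0.0791] yaw 23.77 tilt [ 1.2e-03  2.0e-04 -1.0e+00] ft [-1.08  0.4   7.21] w 0.0004
shift [ 0.0002  0.0001 -0.0009] turn z 0
```

View pics/s11.png

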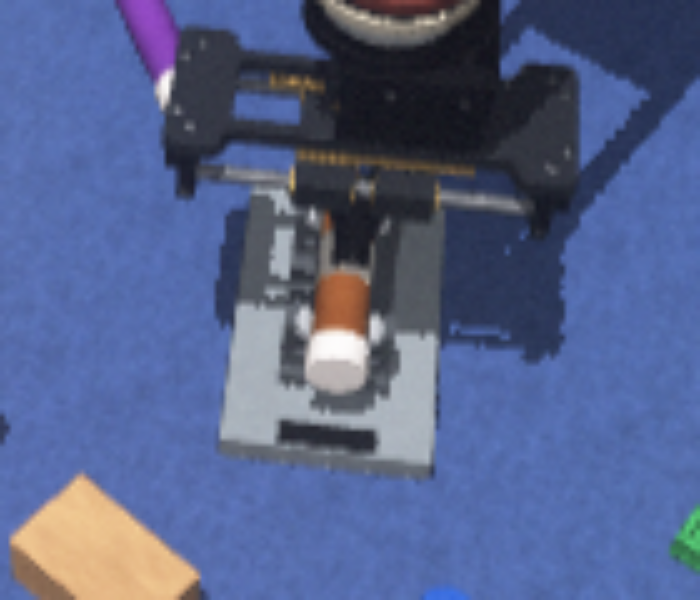

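View pics/w11.png

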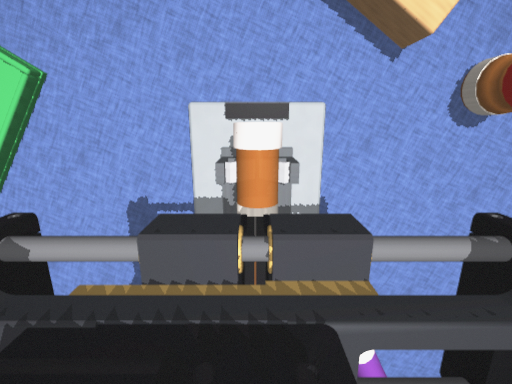

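View pics/s11b.png

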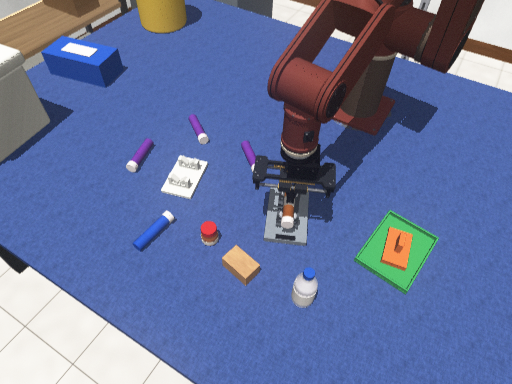

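The fingers press the tube's top with about 7.7 N, which is about 5–6 mm of sink. The tube is centred between the strips (wrist (258,170)). The cover is flat in the tray at scene (398,248), and the bystanders are where they were. Handing in.

```bash
python3 - <<'E'
from workcell import bot,monitor
print(bot.sign_off()); o=monitor.get_obs();print(o["t"],o["position"],o["ft_force"])
E
```

```text
the job is handed in; nothing more can be done
None
the job is handed in; nothing more can be done
```

The cover is in the tray and the tube is in the V nest, and I handed the job in at about 19.5 s with the fingers still pressing the tube down. The sign-off gives no verdict, so the checks below are all I have.

**What I did:** I lifted the cover straight off and set it flat in the tray. I then moved the amber tube from the saddle into the nest, let go so it could centre itself, and pressed on its top with the closed fingers.

**Last checks:**
- **Cover:** flat and free in the tray, with its plate top at 20 mm against 21 mm expected.
- **Tube:** seated about 1 mm off centre lengthwise and under 1 mm across, measured just before pressing.
- **Press:** about 7.7 N down and steady. That means a sink of about 5.8 mm from the spring rate, or about 5 mm from the fingers' travel after contact, so it stays well short of the stop.
- **Spray bottle, jar and swab box:** in the final picture they look unmoved.

**What disagreed or was not measured:**
- The scene and top cameras differed by 4–6 mm in x, so I relied on the wrist camera, which the grasps confirmed.
- A sideways force of 1–2 N remains on the fingers while pressing. I worked out that each strip still carries well over 0.6 N, but I could not measure the strips one by one.

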